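Let the ratchet board holder close on a circuit board

TASK

The board holder's jaw is held open by its ratchet. Swing the red pawl well clear of the teeth and leave it out; only then crank the ratchet wheel backward (clockwise from above) until the sprung jaw has pushed the circuit board up against the end stop and holds it lightly, with about 10 N. Then let go; never squeeze the board hard, never force the wheel against the pawl, and leave the loose parts around the holder where they are.

Things in the scene. Friction and masses are not known exactly. Their poses are not given: they have to be found in the camera images.
- wheel_axis (a point): point on the vertical axis of the steel ratchet wheel (12 saw teeth, 88 mm across, 38 to 50 mm above the bench), 88 mm above the bench. x points along the bed, from the wheel to the board and end stop; y left of that; z up. A hub 26 mm across rises on it to 69 mm. The grey holder is fixed to the bench, from 80 mm behind the axis to 195 mm ahead, 120 mm wide
- crank_knob (a point): centre line of the black upright crank knob, 88 mm above the bench: a round post 16 mm across, 62 to 104 mm above the bench, 60 mm from the wheel axis, on a steel crank arm whose top is at 62 mm. About 7 N here turns the wheel while the jaw is free (about 2 N more at 0.5 rad/s); once the board meets the stop, each 1 N of squeeze adds 0.33 N
- ratchet_wheel (a joint): angle in rad, grows turning backward (clockwise from above). Starts near 0; the engaged pawl stops it at about 0.05; end of travel 1.7. It has drag and stays where left. Backward drives the sled 20 mm per rad toward the end stop; the board meets the stop somewhere between 0.6 and 1.35, after which each 0.1 rad adds 6 N of squeeze. Turned forward it eases again
- pawl_pin (a point): centre line of the red upright pin on the pawl, 78 mm above the bench. A round post 12 mm in diameter from 49 to 92 mm above the bench, 47 mm from pawl_pivot; it swings about the pivot with the pawl. Beneath it the red pawl bar, top 49 mm above the bench
- pawl_pivot (a point): point on the vertical pivot axis of the pawl, 78 mm above the bench; the pivot itself (brass cap) is 53 mm high
- pawl (a joint): angle of the pawl in rad: about 0 in the teeth, grows as it swings out, away from the wheel (clockwise seen from above about pawl_pivot); clear of the teeth above 0.2, well clear above 0.3, stop at 0.9. A stiff pivot (about 2 N at the pin) keeps it where it is left
- sled: blue sled on the bed, driven 20 mm per rad along x of wheel_axis; its origin lies on the wheel axis at bench level when the wheel is at 0. On springs (3 N per mm, 8 mm stroke) it carries the jaw, an aluminium plate with black rubber face, 60 mm wide, 21 to 45 mm above the bench; the face stands 93 mm ahead of the origin while the springs are free
- relay_board: green circuit board with blue relays, 62 (along the bed) by 68 by 20 mm, lying loose on the bed's ribs 20 mm above the bench between jaw and end stop; origin at the centre of its underside. The blue end stop with two black knobs behind it is set anew each time and not measured; 1 to 6 mm of play is left between it and the board
- blue_can: blue capacitor standing loose beside the holder, 35 mm across, 52 mm high; origin at the centre of its underside
- coil: copper-wound ring inductor lying loose beside the holder, 48 mm across, 17 mm high; origin at the centre of its underside
- grey_relay: grey relay standing loose beside the holder, 28 by 21 by 38 mm; origin at the centre of its underside

How it is judged:
On the way:
1. the pawl is swung well clear while the wheel has not yet been turned back (value of joint pawl above 0.3 rad and value of joint ratchet_wheel below 0.15 rad), for 0.2 s.
At the end, for the whole second after the job is handed in: the jaw squeezes the board with 5 to 16 N against the end stop, the board lies flat (within 0.06 rad) and at rest (under 10 mm/s) in the holder, the wheel is turned back by more than 0.5 rad and the pawl is left clear of the teeth (above 0.3 rad) (contact force between sled and relay_board between 5 and 16 N and value of joint pawl above 0.3 rad and angle between relay_board's own z axis and vertical below 0.06 rad and linear speed of relay_board below 0.01 m/s and value of joint ratchet_wheel above 0.5 rad); the robot touches nothing.
It fails at once if the jaw squeezes the board with more than 22 N (contact force between sled and relay_board above 22 N).
It fails at once if the wheel is forced against the pawl with more than 40 N (contact force between pawl and ratchet_wheel above 40 N).
It fails at once if a loose part beside the holder is moved more than 20 mm (distance of any of blue_can, coil, grey_relay from where it was at the start of the episode above 0.02 m).
It also fails if it takes over 67 s, if anything falls off the work surface, if the arm or the gripper's body presses on something with over 40 N, if the wrist force passes 120 N, or if a joint passes its speed limit or range.

ROBOT

A 6-joint arm with a two-finger parallel gripper is mounted at the origin on a cart in front of the work surface, level with it; the furniture and walls round the work are solid. World frame = base frame: x ahead of the robot, y to its left, z up, the work surface at z = 0. Lengths are in m, angles in rad, forces in N, time in s.
With the tool pointing down it reaches from about 0.35 to 0.775 m from the base axis. Payload 7.3 kg.
Tool frame: the origin (TCP) lies at the very end of the fingers, on their centre line; the grasp point (between the pads) lies 19 mm behind it; z points along the fingers, y is the line along which they close (so a half turn about z gives the same grasp; the last joint's range is limited). The gripper opens to 92 mm and grips with 3 to 60 N. Pads are 19 mm wide; open, the fingers measure 130 mm over their backs; the gripper's body (75 mm by 190 mm) begins 47 mm behind the grasp point.
Start: joints at [-1.33, 0.342, 1.524, -0, 1.275, -0.146], TCP at [0.198, -0.486, 0.227] pointing down, gripper open.
Joint ranges: [-2.53, 2.53], [-0.77, 2.02], [0.04, 2.7], [-1, 4.14], [0.28, 2.66], [-3.11, 3.11]. Speed limits (rad/s): [2.57, 2.57, 3.14, 3.14, 3.14, 3.14].

INTERFACE

Orientations are given as [roll, pitch, yaw] about the fixed x, y, z axes, in that order (R = Rz(yaw) Ry(pitch) Rx(roll)).
In Python, from cell import robot, read_camera, get_calibration gives the robot as it stands. The module is installed in compiled form; this text tells all that it offers.
- The arm moves only by the tool send_rows, never from a script. Its argument "plan" is a list of rows, each a list of 2 entries, a list of its own where there are three numbers: the shift along the tool's x, y, z as a fraction of full scale, then the turn, a rotation vector about the tool's x, y, z as a fraction of full scale. A call has exactly 10 rows; each row shifts and turns the commanded pose from where the row before left it, along the tool's axes as they then stand; what a row does not reach is not made up. Full scale, the value 1, is 0.025 m for a shift and 90 degrees for a turn. A row lasts 1/8 s, in which the tool goes at most 62.5 mm and 10.7 degrees, less where a joint would pass 70% of its speed; a pose out of reach is approached as far as the arm can. A call with a number of a shift or a turn outside -1 to 1 is refused whole. A call with a gripper value outside its range is refused whole. "gripper" is the opening, from -1 (shut) to 1 (fully open), so that 0 is half open, set as the call begins (left out, the last holds). The fingers move at their own pace and stop on an object; "force" is the grip in N (left out, the last holds). Time passes only in rows, so rows that do not move let the fingers close, or fill a call up. It gives the time, the measured TCP pose, the force, the opening and the grip force at its end, in the units of the state.
- robot.observe(): the state, without advancing time (a new reading comes with each control period).
- read_camera(name): name is "scene" or "top" or "wrist"; returns (picture, depth): 480x640x3 uint8, blue, green, red; 480x640 float32, m along the optical axis (not along the pixel's ray), 0 where there is no reading.
- get_calibration(name): a dict with "intrinsics" (3x3 intrinsics, pixels), "rvec" (rotation vector, rad) and "tvec" (3), from world to camera coordinates, as OpenCV has them. Camera axes: x right, y down, z forward; pixel columns grow to the right and rows downward; lengths in m; the calibration is good to about 2 mm. A picture is of the moment at which its call begins: read the wrist's pose just before it. get_calibration takes no time and is no camera call; for the wrist camera it gives the pose at the moment of the call.
- robot.hand_in(): hands the job in; it is judged then, once.
The state is a dict: "time": time; "qpos": joint angles; "qvel": joint speeds; "joint_efforts": joint torques, N m; "tool_pos": TCP position; "tool_rot": TCP orientation; "contact_force": force on the tool from outside, world axes, zero at the start; "torque": the same for the moment, N m; "opening": finger opening in m; "grip_force": force on a finger pad.
Only numpy, scipy, OpenCV 4.12 (cv2) and the standard library are available. Lean on these libraries where they do the work, as an engineer would, in place of code of your own. Each camera call takes 0.05 s, during which the arm holds its last target. There are 200 camera calls.

## Working session

There is one attempt and no reset: what is moved stays moved. The work goes in short steps, Python scripts to look and compute and a tool call to move; the robot and the scene stay as the last step left them, time stands still between calls to the robot, and variables do not carry over. Pictures are saved under pics/ and viewed, at most 10 in all, crops included, and the job is handed in when it is done.

Besides the shell and the picture viewer there is one more tool, called after ">>>" by a JSON object that holds its "name" and its "arguments", one argument or row to a line. send_rows: Moves the arm, as the interface text tells. Shift numbers are shares of 0.025 m and turn numbers shares of 90 degrees, none past 1 either way. Its arguments: {"type":"object","properties":{"plan":{"type":"array"},"gripper":{"type":"number"},"force":{"type":"number"}},"required":["plan"]}

```bash
mkdir -p pics; cat > h.py <<'E'
import numpy as np, cv2
from cell import robot, read_camera, get_calibration
def cal(n):
    c=get_calibration(n); R,_=cv2.Rodrigues(np.array(c["rvec"],float)); return np.array(c["intrinsics"],float),R,np.array(c["tvec"],float).ravel()
def ray(c,u,v,z):
    K,R,t=c; d=R.T@np.linalg.solve(K,[u,v,1.]); o=-R.T@t; return o+d*(z-o[2])/d[2]
def proj(c,p):
    K,R,t=c; q=K@(R@np.array(p)+t); return q[:2]/q[2]
E
python3 - <<'E'
from h import *
print(robot.observe())
for n in("top","scene"):
    p,d=read_camera(n); cv2.imwrite(f"pics/{n}0.png",p); np.save(f"pics/{n}0.npy",d)
    K,R,t=cal(n); print(n,K.tolist(),(-R.T@t),R[2])
E
```

```text
{'time': 0.0, 'qpos': array([-1.33000222e+00,  3.42713036e-01,  1.52501217e+00, -3.44920280e-05,
        1.27537666e+00, -1.45984162e-01]), 'qvel': array([-1.96431147e-04,  9.30686358e-05,  1.74549579e-03,  6.95998831e-04,
       -1.47457956e-04, -1.33358149e-03]), 'joint_efforts': array([ 1.23516391e-03, -4.31244707e+01, -2.44215649e+01,  7.17649539e-02,
        5.59275644e-02, -1.46168359e-04]), 'tool_pos': array([ 0.19795557, -0.48581769,  0.22605167]), 'tool_rot': array([-3.14009469e+00, -1.86908225e-04,  3.86788194e-01]), 'contact_force': array([ 0.2658519 ,  0.00751867, -0.33704035]), 'torque': array([ 0.03055192,  0.03599681, -0.01214411]), 'grip_force': 0.0, 'opening': 0.09209609061241089}
top [[505.08307598091665, 0.0, 318.68797013727675], [0.0, 505.08307598091665, 239.48486040663127], [0.0, 0.0, 1.0]] [0.3394017  0.02771143 1.00459089] [ 0.21409338  0.00341995 -0.97680721]
scene [[504.7519703951517, 0.0, 317.32463534612685], [0.0, 504.7519703951517, 241.74546101376816], [0.0, 0.0, 1.0]] [0.02506075 0.56372909 0.50111902] [ 0.59019076 -0.64948576 -0.47941956]
```

View pics/top0.png

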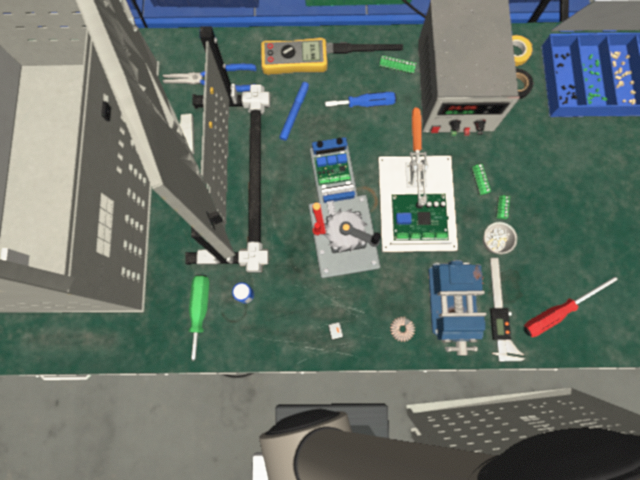

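View pics/scene0.png

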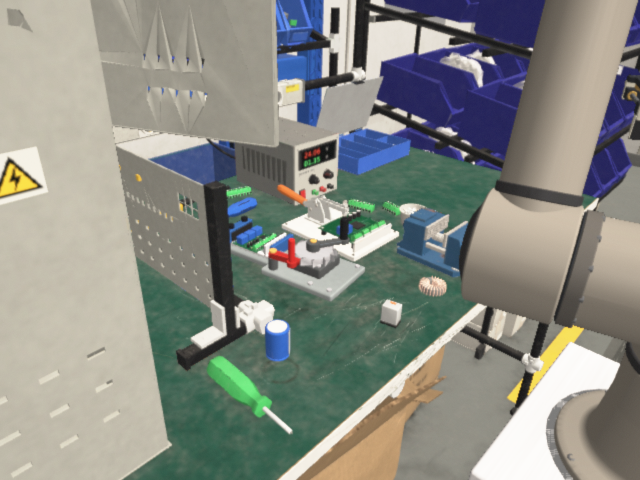

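The top view shows the holder: wheel hub at about (346,228), black knob (376,238), red pawl at (318,218), board (333,170), and end stop (329,145). The loose parts are at (242,292), (336,330) and (402,328). I'll enlarge the holder next.

```bash
python3 - <<'E'
from h import *
p=cv2.imread("pics/top0.png"); c=p[130:280,290:390]; cv2.imwrite("pics/topc.png",cv2.resize(c[:, :],None,fx=4,fy=4,interpolation=cv2.INTER_CUBIC))
s=cv2.imread("pics/scene0.png")[195:305,220:380]; cv2.imwrite("pics/scc.png",cv2.resize(s,None,fx=5,fy=5,interpolation=cv2.INTER_CUBIC))
E
```

```text
(no output)
```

View pics/topc.png

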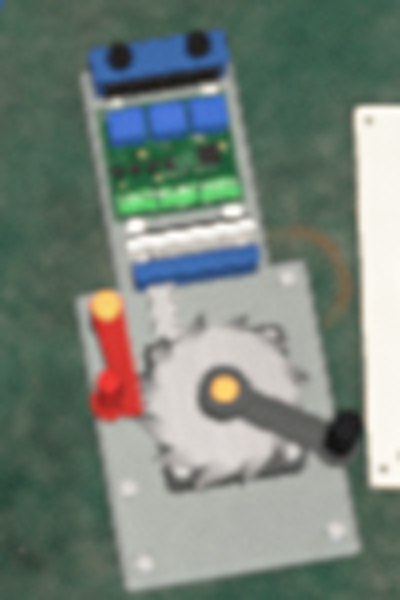

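View pics/scc.png

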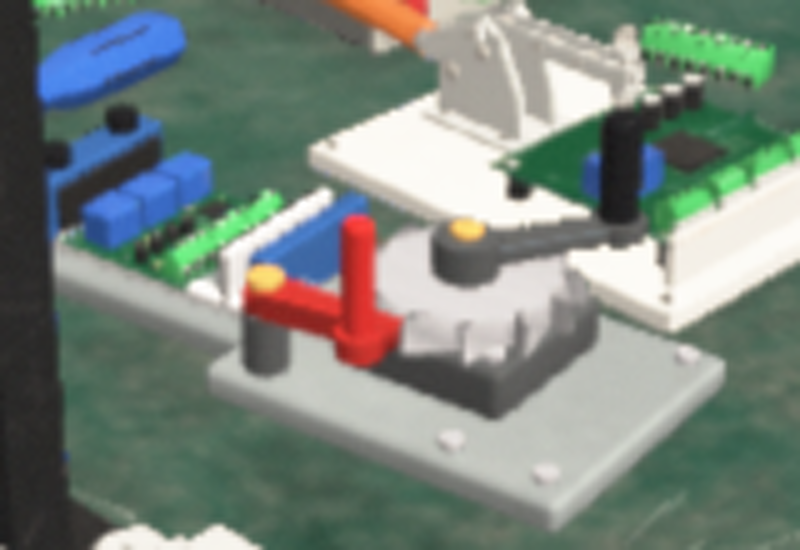

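The enlarged top crop gives the hub cap at px (346.2,227.5), knob top (376.7,236.2), pivot cap (316.5,206.5) and pin top (317.5,225.5). The scene crop gives the same four at (313.4,241.2), (344.4,218.4), (273,250.6) and (291.6,240).

```bash
python3 - <<'E'
from h import *
T=cal("top");S=cal("scene")
L=dict(hub=((346.2,227.5),(313.4,241.2),.069),knob=((376.7,236.2),(344.4,218.4),.104),piv=((316.5,206.5),(273,250.6),.053),pin=((317.5,225.5),(291.6,240),.092),)
P={}
for k,(a,b,z) in L.items():
    A,B=ray(T,*a,z),ray(S,*b,z); P[k]=A; 
    X=cv2.triangulatePoints(T[0]@np.c_[T[1],T[2]],S[0]@np.c_[S[1],S[2]],np.array(a,float),np.array(b,float)).ravel();print(k,A.round(4),B.round(4),(X[:3]/X[3]).round(4))
P2={k:(ray(T,*a,z)+ray(S,*b,z))/2 for k,(a,b,z) in L.items()}
for Q in(P,P2): print("hub-knob",np.linalg.norm((Q['hub']-Q['knob'])[:2]),"piv-pin",np.linalg.norm((Q['piv']-Q['pin'])[:2]))
# bed axis from stop knobs / plate edges top (corner crop px), plate
f=lambda x,y,z:ray(T,290+x/4,130+y/4,z)
a,b,c=f(130,590,.01),f(78,298,.01),f(302,262,.01);d=f(358,550,.01)
print("plate",a,b,c,d,np.degrees(np.arctan2(*(b-a)[1::-1])),np.degrees(np.arctan2(*(c-d)[1::-1])),np.linalg.norm(b-c),np.linalg.norm(a-b))
for n,u,v,z in(("can",242,291,.052),("coil",402,328,.017),("relay",336,329,.038),("housing",385,160,.0)):print(n,ray(T,u,v,z).round(3))
E
```

```text
hub [ 0.5672 -0.0217  0.069 ] [ 0.5634 -0.0182  0.069 ] [ 0.5676 -0.0221  0.066 ]
knob [ 0.5416 -0.0752  0.104 ] [ 0.5392 -0.0729  0.104 ] [ 0.5417 -0.0755  0.1023]
piv [0.6141 0.0346 0.053 ] [0.6101 0.0371 0.053 ] [0.6143 0.0342 0.0503]
pin [0.5661 0.0328 0.092 ] [0.5637 0.036  0.092 ] [0.5668 0.0329 0.0896]
hub-knob 0.059274324677413344 piv-pin 0.04803670425671658
hub-knob 0.059532678497082804 piv-pin 0.047225250900569074
plate [0.48012448 0.02451503 0.01      ] [0.6309483  0.04916562 0.01      ] [ 0.64864893 -0.06600485  0.01      ] [ 0.49877619 -0.08917906  0.01      ] 9.282328678375194 8.789800113459801 0.11652273873250076 0.15282498435617697
can [0.45  0.177 0.052]
coil [ 0.379 -0.127  0.017]
relay [0.378 0.    0.038]
housing [ 0.729 -0.11   0.   ]
```

```bash
python3 - <<'E'
from h import *
K,R,t=cal("top"); d=np.load("pics/top0.npy")
v,u=np.mgrid[:480,:640]; X=np.stack([(u-K[0,2])/K[0,0]*d,(v-K[1,2])/K[1,1]*d,d],-1)
W=(X-t)@R
W=W[d>0]
for x in np.arange(.3,.86,.04):
    print(round(x,2),[int(1000*np.max(W[(abs(W[:,0]-x-.02)<.02)&(abs(W[:,1]-y-.02)<.02)][:,2],initial=-.001)) for y in np.arange(-.28,.32,.04)])
print(np.arange(-.28,.32,.04).round(2))
E
```

```text
0.3 [42, 73, 74, 7, 7, 7, 7, 8, 8, 7, 8, 10, 8, 24, 8, 7]
0.34 [83, 82, 80, 19, 21, 8, 39, 42, 8, 8, 7, 7, 8, 33, 21, 8]
0.38 [83, 85, 84, 20, 23, 7, 38, 40, 7, 9, 8, 7, 9, 34, 28, 8]
0.42 [88, 87, 83, 7, 7, 7, 10, 8, 7, 8, 7, 56, 9, 36, 28, 8]
0.46 [88, 88, 83, 9, 15, 17, 20, 21, 7, 9, 622, 622, 8, 35, 23, 8]
0.5 [54, 63, 24, 21, 63, 106, 54, 53, 8, 8, 338, 623, 260, 41, 35, 8]
0.54 [20, 48, 48, 48, 105, 108, 73, 95, 52, 6, 38, 623, 623, 7, 8, 7]
0.58 [20, 48, 85, 52, 38, 54, 67, 58, 52, 7, 37, 622, 623, -1, 7, 7]
0.62 [21, 49, 86, 37, 38, 46, 51, 54, 49, 7, 36, 36, 623, -1, -1, 7]
0.66 [19, 23, 72, 72, 22, 17, 45, 40, 8, 7, 37, 36, 591, 568, -1, -1]
0.7 [21, 22, 67, 65, 21, 8, 46, 59, 50, 8, 37, 36, 251, 531, 8, -1]
0.74 [75, 75, 61, 54, 8, 7, 58, 58, 50, 19, 37, 36, 254, 489, 456, -1]
0.78 [157, 157, 157, 8, 7, 8, 9, 8, 9, 21, 35, 36, 251, 6, 434, 19]
0.82 [156, 156, 156, 26, 30, 31, 28, 22, 19, 21, 47, 46, 261, 36, 378, 7]
0.86 [156, 157, 157, 31, 31, 29, 23, 7, 20, 8, 45, 47, 260, 33, 32, 8]
[-0.28 -0.24 -0.2  -0.16 -0.12 -0.08 -0.04  0.    0.04  0.08  0.12  0.16
  0.2   0.24  0.28  0.32]
```

>>> {"name": "send_rows", "arguments": {
  "plan": [
    [[0,0,0],[0,0,-0.0942]],
    [[0,0,0],[0,0,-0.0942]],
    [[0,0,0],[0,0,-0.0942]],
    [[0,0,0],[0,0,-0.0942]],
    [[0,0,0],[0,0,-0.0942]],
    [[0,0,0],[0,0,-0.0942]],
    [[0,0,0],[0,0,-0.0942]],
    [[0,0,0],[0,0,-0.0942]],
    [[0,0,0],[0,0,0]],
    [[0,0,0],[0,0,0]]
  ],
  "gripper": -1,
  "force": 40
}}

```text
time: 1.35
tool_pos: [0.198, -0.4861, 0.2266]
tool_rot: [-3.142, -0.0, 1.568]
contact_force: [-0.5, 0.4, 0.4]
opening: 0.001
grip_force: 0.0
```

>>> {"name": "send_rows", "arguments": {
  "plan": [
    [[1,0.745,0],[0,0,0]],
    [[1,0.745,0],[0,0,0]],
    [[1,0.745,0],[0,0,0]],
    [[1,0.745,0],[0,0,0]],
    [[1,0.745,0],[0,0,0]],
    [[1,0.745,0],[0,0,0]],
    [[1,0.745,0],[0,0,0]],
    [[1,0.745,0],[0,0,0]],
    [[1,0.745,0],[0,0,0]],
    [[1,0.745,0],[0,0,0]]
  ]
}}

```text
time: 2.6
tool_pos: [0.3849, -0.2354, 0.2268]
tool_rot: [3.141, 0.0, 1.568]
contact_force: [-0.0, 0.1, -0.1]
opening: 0.0006
grip_force: 0.0
```

>>> {"name": "send_rows", "arguments": {
  "plan": [
    [[1,0.745,0],[0,0,0]],
    [[1,0.745,0],[0,0,0]],
    [[1,0.745,0],[0,0,0]],
    [[1,0.745,0],[0,0,0]],
    [[1,0.745,0],[0,0,0]],
    [[1,0.745,0],[0,0,0]],
    [[1,0.745,0],[0,0,0]],
    [[1,0.745,0],[0,0,0]],
    [[0,0,0],[0,0,0]],
    [[0,0,0],[0,0,0]]
  ]
}}

```text
time: 3.85
tool_pos: [0.533, -0.0366, 0.2265]
tool_rot: [-3.141, 0.0, 1.57]
contact_force: [-0.1, 0.4, 0.6]
opening: 0.0004
grip_force: 0.0
```

```bash
python3 - <<'E'
from h import *
C=cal("wrist"); p,d=read_camera("wrist"); cv2.imwrite("pics/w0.png",p); np.savez("pics/w0.npz",K=C[0],R=C[1],t=C[2])
for n,q in dict(hub=(.566,-.02,.069),knob=(.5405,-.074,.104),piv=(.6125,.0355,.053),pin=(.565,.0345,.092)).items(): print(n,proj(C,q))
E
```

```text
hub [360.65959646 204.45890314]
knob [331.62305207 278.34890851]
piv [414.90109104 137.03552822]
pin [364.4270143  139.99457235]
```

View pics/w0.png

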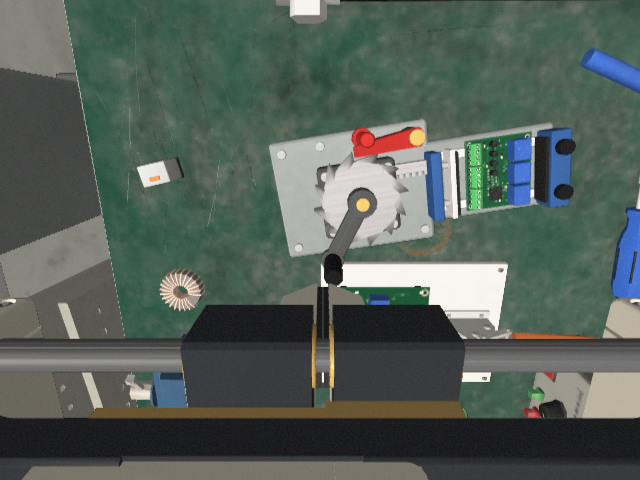

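The wrist view shows the hub cap at (363,205), pivot cap (417,137), pin (364,137) and knob (333,260–280). All agree with the predictions apart from an ambiguity in the knob, so I'll check that.

```bash
python3 - <<'E'
from h import *
z=np.load("pics/w0.npz");C=(z["K"],z["R"],z["t"]);print(-C[1].T@C[2],C[1][2])
for q in((.5405,-.074,.104),(.5405,-.074,.062)):print(proj(C,q))
for n,u,v,h in(("hub",363,205,.069),("piv",417,137,.053),("pin",363.5,137,.092),("armend",333,262,.062),("knobtop",333.5,275,.104)):print(n,ray(C,u,v,h).round(4))
p=cv2.imread("pics/w0.png")[110:310,260:460];cv2.imwrite("pics/w0c.png",cv2.resize(p,None,fx=3,fy=3,interpolation=cv2.INTER_CUBIC))
E
```

```text
[0.5334103  0.04501157 0.38328389] [-0.00121314 -0.29811308 -0.95452979]
[331.62305207 278.34890851]
[330.59107415 260.44385239]
hub [ 0.568  -0.0205  0.069 ]
piv [0.6143 0.0355 0.053 ]
pin [0.5642 0.0367 0.092 ]
armend [ 0.5427 -0.0755  0.062 ]
knobtop [ 0.542  -0.0711  0.104 ]
```

View pics/w0c.png

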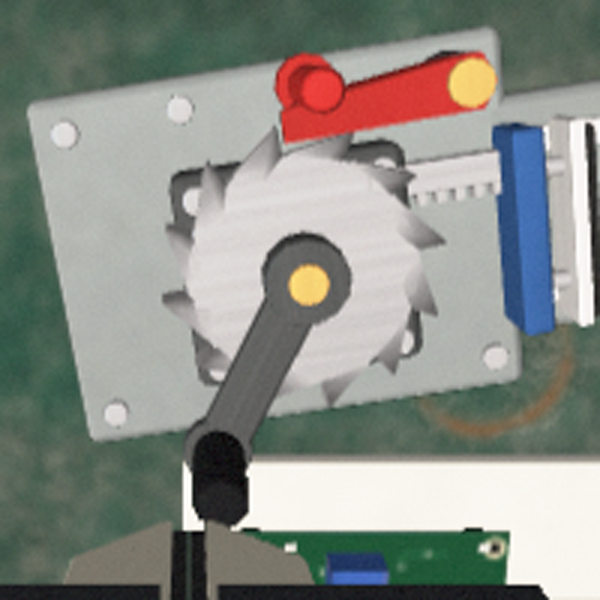

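The knob top is at crop (222,503), i.e. (334,278), and the pin top at crop (320,90). Both agree with the top-camera estimates. I'll go down between the hub and the pin with closed fingers.

>>> {"name": "send_rows", "arguments": {
  "plan": [
    [[0.95,0.78,0],[0,0,0]],
    [[0.95,0.78,0],[0,0,0]],
    [[0,0,0.94],[0,0,0]],
    [[0,0,0.94],[0,0,0]],
    [[0,0,0.94],[0,0,0]],
    [[0,0,0.94],[0,0,0]],
    [[0,0,0.94],[0,0,0]],
    [[0,0,0.94],[0,0,0]],
    [[0,0,0.94],[0,0,0]],
    [[0,0,0],[0,0,0]]
  ]
}}

```text
time: 5.15
tool_pos: [0.5709, 0.0103, 0.0609]
tool_rot: [-3.138, -0.0, 1.569]
contact_force: [-1.0, -0.4, -0.6]
opening: 0.0002
grip_force: 0.0
```

>>> {"name": "send_rows", "arguments": {
  "plan": [
    [[0.17,0,0],[0,0,0]],
    [[0.17,0,0],[0,0,0]],
    [[0.17,0,0],[0,0,0]],
    [[0.17,0,0],[0,0,0]],
    [[0.17,0,0],[0,0,0]],
    [[0.17,0,0],[0,0,0]],
    [[0.17,0,0],[0,0,0]],
    [[0.17,0,0],[0,0,0]],
    [[0,0,0],[0,0,0]],
    [[0,0,0],[0,0,0]]
  ]
}}

```text
time: 6.4
tool_pos: [0.5726, 0.0452, 0.0622]
tool_rot: [3.141, 0.0, 1.571]
contact_force: [1.9, -2.7, 0.0]
opening: 0.0004
grip_force: 1.3
```

>>> {"name": "send_rows", "arguments": {
  "plan": [
    [[-0.3,0,0],[0,0,0]],
    [[0,0,-1],[0,0,0]],
    [[0,0,-1],[0,0,0]],
    [[0,0,-1],[0,0,0]],
    [[0,0,-1],[0,0,0]],
    [[-1,-0.3,-1],[0,0,0]],
    [[-1,-0.3,0],[0,0,0]],
    [[-1,-0.3,0],[0,0,0]],
    [[-1,-0.3,0],[0,0,0]],
    [[0,0,0],[0,0,0]]
  ],
  "gripper": -0.46
}}

```text
time: 7.65
tool_pos: [0.5415, -0.0635, 0.1869]
tool_rot: [-3.14, -0.001, 1.568]
contact_force: [-1.2, 0.4, 0.5]
opening: 0.0249
grip_force: 0.0
```

```bash
python3 - <<'E'
from h import *
C=cal("wrist"); p,d=read_camera("wrist"); print(robot.observe()["tool_pos"],robot.observe()["opening"])
for n,q in dict(hub=(.567,-.0205,.069),knob=(.542,-.0738,.104),piv=(.614,.0355,.053)).items(): print(n,proj(C,q))
for a in(0,.3,.6): print(a,proj(C,(.614-.047*np.cos(a+.02),.0355+.047*np.sin(a-.02),.092)))
u,v=proj(C,(.567,-.0205,.069)).astype(int); u0=max(0,u-110);v0=max(0,v-130)
cv2.imwrite("pics/w1c.png",cv2.resize(p[v0:v0+200,u0:u0+260],None,fx=3,fy=3,interpolation=cv2.INTER_CUBIC)); print(u0,v0)
E
```

```text
[ 0.54186838 -0.06250797  0.18697431] 0.02480298839137992
hub [356.86026056 180.41956399]
knob [323.22328537 264.90901505]
piv [420.77748189 100.77385424]
0 [362.16706449  98.60421296]
0.3 [366.61953179  74.7513102 ]
0.6 [377.65440311  52.09794895]
246 50
```

View pics/w1c.png

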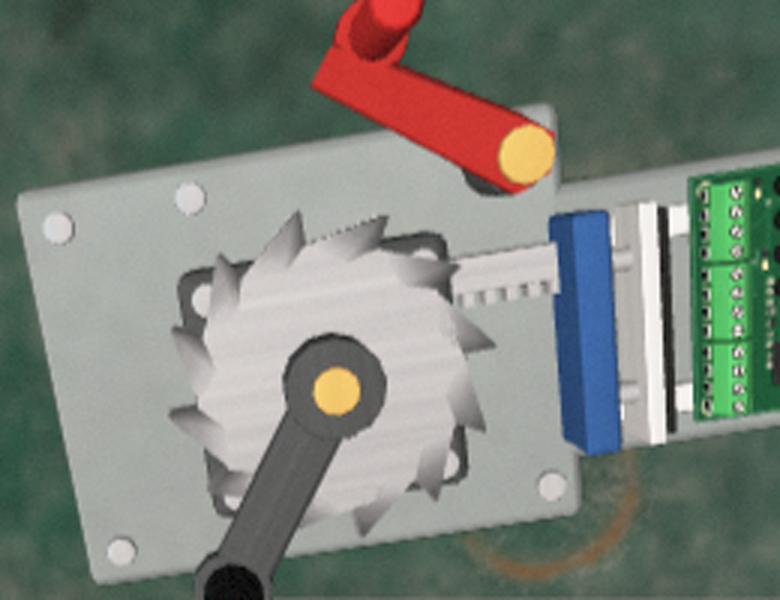

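The pawl pin is now at px (378,52), matching 0.6 rad out, and the wheel hasn't moved. Next I'll straddle the crank knob.

>>> {"name": "send_rows", "arguments": {
  "plan": [
    [[0,0,0],[0,0,0.093]],
    [[0,0,0],[0,0,0.093]],
    [[0,0,0],[0,0,0.093]],
    [[-0.41,0.2,0],[0,0,0]],
    [[0,0,0.95],[0,0,0]],
    [[0,0,0.95],[0,0,0]],
    [[0,0,0.95],[0,0,0]],
    [[0,0,0.95],[0,0,0]],
    [[0,0,0.95],[0,0,0]],
    [[0,0,0],[0,0,0]]
  ],
  "gripper": -0.35
}}

```text
time: 8.95
tool_pos: [0.5414, -0.0735, 0.0669]
tool_rot: [-3.138, 0.001, 1.135]
contact_force: [0.2, 1.1, 0.6]
opening: 0.0303
grip_force: 0.0
```

>>> {"name": "send_rows", "arguments": {
  "plan": [
    [[0,0,0],[0,0,0]],
    [[0,0,0],[0,0,0]],
    [[0,0,0],[0,0,0]],
    [[0,0,0],[0,0,0]],
    [[0.002,-0.096,0],[0,0,0.0255]],
    [[0.002,-0.096,0],[0,0,0.0255]],
    [[0.002,-0.096,0],[0,0,0.0255]],
    [[0.002,-0.096,0],[0,0,0.0255]],
    [[0.002,-0.096,0],[0,0,0.0255]],
    [[0,0,0],[0,0,0]]
  ],
  "gripper": -0.61
}}

```text
time: 10.2
tool_pos: [0.5341, -0.0684, 0.0689]
tool_rot: [3.137, -0.001, 0.932]
contact_force: [4.8, -2.9, -3.8]
opening: 0.0176
grip_force: 3.0
```

```bash
cat >> h.py <<'E'
def st():
    s=robot.observe(); d=s["tool_pos"][:2]-np.array([.5675,-.0205]); y=s["tool_rot"][2]
    f=s["contact_force"]; ty=np.array([np.sin(y),-np.cos(y)])
    print("t%.2f r%.4f dyaw %.3f knobrot %.3f Ftan %.2f Frad %.2f"%(s["time"],np.hypot(*d),1.135-y,(-2.008-np.arctan2(d[1],d[0]))%6.2832,f[:2]@ty,f[:2]@[np.cos(y),np.sin(y)]))
E
python3 -c "from h import *;st()"
```

```text
t10.20 r0.0584 dyaw 0.203 knobrot 0.171 Ftan 5.59 Frad 0.58
```

>>> {"name": "send_rows", "arguments": {
  "plan": [
    [[0.001,-0.072,0],[0,0,0.0191]],
    [[0.001,-0.072,0],[0,0,0.0191]],
    [[0.001,-0.072,0],[0,0,0.0191]],
    [[0.001,-0.072,0],[0,0,0.0191]],
    [[0.001,-0.072,0],[0,0,0.0191]],
    [[0.001,-0.072,0],[0,0,0.0191]],
    [[0.001,-0.072,0],[0,0,0.0191]],
    [[0.001,-0.072,0],[0,0,0.0191]],
    [[0.001,-0.072,0],[0,0,0.0191]],
    [[0.001,-0.072,0],[0,0,0.0191]]
  ]
}}

```text
time: 11.45
tool_pos: [0.5215, -0.0562, 0.0689]
tool_rot: [3.137, -0.002, 0.631]
contact_force: [5.6, -6.1, -4.2]
opening: 0.0182
grip_force: 3.6
```

```bash
python3 - <<'E'
from h import *
st()
C=cal("top"); p,d=read_camera("top"); cv2.imwrite("pics/top1.png",p); st()
E
```

```text
t11.45 r0.0582 dyaw 0.504 knobrot 0.474 Ftan 8.20 Frad 0.88
t11.50 r0.0583 dyaw 0.505 knobrot 0.479 Ftan 5.77 Frad 1.38
```

>>> {"name": "send_rows", "arguments": {
  "plan": [
    [[0.0001,-0.024,0],[0,0,0.00637]],
    [[0.0001,-0.024,0],[0,0,0.00637]],
    [[0.0001,-0.024,0],[0,0,0.00637]],
    [[0.0001,-0.024,0],[0,0,0.00637]],
    [[0.0001,-0.024,0],[0,0,0.00637]],
    [[0.0001,-0.024,0],[0,0,0.00637]],
    [[0.0001,-0.024,0],[0,0,0.00637]],
    [[0.0001,-0.024,0],[0,0,0.00637]],
    [[0.0001,-0.024,0],[0,0,0.00637]],
    [[0.0001,-0.024,0],[0,0,0.00637]]
  ]
}}

```text
time: 12.75
tool_pos: [0.518, -0.0512, 0.0689]
tool_rot: [3.138, -0.002, 0.532]
contact_force: [3.7, -5.4, -4.2]
opening: 0.0179
grip_force: 3.4
```

```bash
python3 -c "from h import *;st()"
```

```text
t12.75 r0.0582 dyaw 0.603 knobrot 0.579 Ftan 6.52 Frad 0.40
```

>>> {"name": "send_rows", "arguments": {
  "plan": [
    [[0.0001,-0.024,0],[0,0,0.00637]],
    [[0.0001,-0.024,0],[0,0,0.00637]],
    [[0.0001,-0.024,0],[0,0,0.00637]],
    [[0.0001,-0.024,0],[0,0,0.00637]],
    [[0.0001,-0.024,0],[0,0,0.00637]],
    [[0.0001,-0.024,0],[0,0,0.00637]],
    [[0.0001,-0.024,0],[0,0,0.00637]],
    [[0.0001,-0.024,0],[0,0,0.00637]],
    [[0.0001,-0.024,0],[0,0,0.00637]],
    [[0.0001,-0.024,0],[0,0,0.00637]]
  ]
}}

```text
time: 14.0
tool_pos: [0.5152, -0.0459, 0.0689]
tool_rot: [3.138, -0.002, 0.432]
contact_force: [3.6, -6.3, -3.2]
opening: 0.0178
grip_force: 3.4
```

```bash
python3 -c "from h import *;st()"
```

```text
t14.00 r0.0582 dyaw 0.703 knobrot 0.681 Ftan 7.25 Frad 0.61
```

>>> {"name": "send_rows", "arguments": {
  "plan": [
    [[0.0001,-0.024,0],[0,0,0.00637]],
    [[0.0001,-0.024,0],[0,0,0.00637]],
    [[0.0001,-0.024,0],[0,0,0.00637]],
    [[0.0001,-0.024,0],[0,0,0.00637]],
    [[0.0001,-0.024,0],[0,0,0.00637]],
    [[0.0001,-0.024,0],[0,0,0.00637]],
    [[0.0001,-0.024,0],[0,0,0.00637]],
    [[0.0001,-0.024,0],[0,0,0.00637]],
    [[0.0001,-0.024,0],[0,0,0.00637]],
    [[0.0001,-0.024,0],[0,0,0.00637]]
  ]
}}

```text
time: 15.25
tool_pos: [0.5128, -0.0403, 0.0689]
tool_rot: [3.138, -0.002, 0.332]
contact_force: [4.3, -5.9, -3.4]
opening: 0.0176
grip_force: 3.4
```

```bash
python3 - <<'E'
from h import *
st();p,d=read_camera("top"); cv2.imwrite("pics/top2.png",p); st()
a=[cv2.resize(cv2.imread(f"pics/{n}.png")[135:210,305:365],None,fx=6,fy=6,interpolation=cv2.INTER_CUBIC) for n in("top0","top2")]
cv2.imwrite("pics/cmp.png",np.hstack(a))
E
```

```text
t15.25 r0.0582 dyaw 0.803 knobrot 0.785 Ftan 7.00 Frad 2.09
t15.30 r0.0582 dyaw 0.804 knobrot 0.786 Ftan 7.09 Frad 1.71
```

View pics/cmp.png

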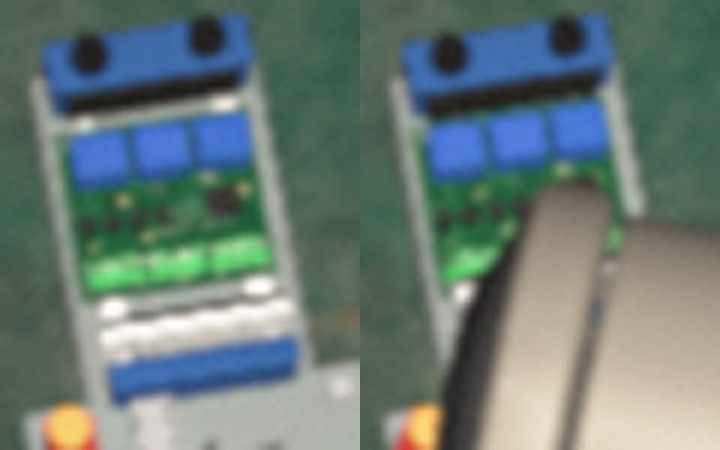

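The board has moved about 3 mm toward the stop and the gap is nearly closed. I'll use finer steps now.

>>> {"name": "send_rows", "arguments": {
  "plan": [
    [[0,-0.012,0],[0,0,0.0032]],
    [[0,-0.012,0],[0,0,0.0032]],
    [[0,-0.012,0],[0,0,0.0032]],
    [[0,-0.012,0],[0,0,0.0032]],
    [[0,-0.012,0],[0,0,0.0032]],
    [[0,-0.012,0],[0,0,0.0032]],
    [[0,-0.012,0],[0,0,0.0032]],
    [[0,-0.012,0],[0,0,0.0032]],
    [[0,-0.012,0],[0,0,0.0032]],
    [[0,-0.012,0],[0,0,0.0032]]
  ]
}}

```text
time: 16.55
tool_pos: [0.512, -0.0376, 0.0689]
tool_rot: [3.138, -0.003, 0.282]
contact_force: [3.8, -6.9, -3.1]
opening: 0.0182
grip_force: 3.6
```

```bash
python3 -c "from h import *;st()"
```

```text
t16.55 r0.0581 dyaw 0.853 knobrot 0.835 Ftan 7.68 Frad 1.76
```

>>> {"name": "send_rows", "arguments": {
  "plan": [
    [[0,-0.012,0],[0,0,0.0032]],
    [[0,-0.012,0],[0,0,0.0032]],
    [[0,-0.012,0],[0,0,0.0032]],
    [[0,-0.012,0],[0,0,0.0032]],
    [[0,-0.012,0],[0,0,0.0032]],
    [[0,-0.012,0],[0,0,0.0032]],
    [[0,-0.012,0],[0,0,0.0032]],
    [[0,-0.012,0],[0,0,0.0032]],
    [[0,-0.012,0],[0,0,0.0032]],
    [[0,-0.012,0],[0,0,0.0032]]
  ]
}}

```text
time: 17.8
tool_pos: [0.5112, -0.0349, 0.0688]
tool_rot: [3.138, -0.003, 0.231]
contact_force: [3.3, -7.6, -2.7]
opening: 0.0181
grip_force: 4.1
```

```bash
python3 -c "from h import *;st()"
```

```text
t17.80 r0.0581 dyaw 0.904 knobrot 0.883 Ftan 8.19 Frad 1.51
```

>>> {"name": "send_rows", "arguments": {
  "plan": [
    [[0,-0.012,0],[0,0,0.0032]],
    [[0,-0.012,0],[0,0,0.0032]],
    [[0,-0.012,0],[0,0,0.0032]],
    [[0,-0.012,0],[0,0,0.0032]],
    [[0,-0.012,0],[0,0,0.0032]],
    [[0,-0.012,0],[0,0,0.0032]],
    [[0,-0.012,0],[0,0,0.0032]],
    [[0,-0.012,0],[0,0,0.0032]],
    [[0,-0.012,0],[0,0,0.0032]],
    [[0,-0.012,0],[0,0,0.0032]]
  ]
}}

```text
time: 19.05
tool_pos: [0.5107, -0.0322, 0.0689]
tool_rot: [3.138, -0.003, 0.181]
contact_force: [4.0, -8.1, -2.4]
opening: 0.0178
grip_force: 4.5
```

```bash
python3 -c "from h import *;st()"
```

```text
t19.05 r0.0580 dyaw 0.954 knobrot 0.931 Ftan 8.68 Frad 2.49
```

>>> {"name": "send_rows", "arguments": {
  "plan": [
    [[0,-0.012,0],[0,0,0.0032]],
    [[0,-0.012,0],[0,0,0.0032]],
    [[0,-0.012,0],[0,0,0.0032]],
    [[0,-0.012,0],[0,0,0.0032]],
    [[0,-0.012,0],[0,0,0.0032]],
    [[0,-0.012,0],[0,0,0.0032]],
    [[0,-0.012,0],[0,0,0.0032]],
    [[0,-0.012,0],[0,0,0.0032]],
    [[0,-0.012,0],[0,0,0.0032]],
    [[0,-0.012,0],[0,0,0.0032]]
  ]
}}

```text
time: 20.3
tool_pos: [0.5103, -0.0294, 0.0689]
tool_rot: [3.138, -0.003, 0.131]
contact_force: [3.8, -9.8, -3.8]
opening: 0.018
grip_force: 5.0
```

```bash
python3 -c "from h import *;st()"
```

```text
t20.30 r0.0579 dyaw 1.004 knobrot 0.979 Ftan 10.17 Frad 2.45
```

>>> {"name": "send_rows", "arguments": {
  "plan": [
    [[0,0,0],[0,0,0]],
    [[0,0,0],[0,0,0]],
    [[0,0,0],[0,0,0]],
    [[0,0,0],[0,0,0]],
    [[0,0,-0.5],[0,0,0]],
    [[0,0,-1],[0,0,0]],
    [[0,0,-1],[0,0,0]],
    [[0,0,-1],[0,0,0]],
    [[0,0,-1],[0,0,0]],
    [[0,0,0],[0,0,0]]
  ],
  "gripper": -0.3
}}

```text
time: 21.55
tool_pos: [0.5097, -0.0275, 0.1834]
tool_rot: [3.14, -0.005, 0.131]
contact_force: [0.2, 0.3, 0.2]
opening: 0.0319
grip_force: 0.0
```

```bash
python3 - <<'E'
from h import *
st();C=cal("wrist");p,d=read_camera("wrist"); cv2.imwrite("pics/w2.png",p)
print(robot.observe()["contact_force"]);print(proj(C,(.5675,-.0205,.069)),proj(C,(.614,.0355,.053)))
E
```

```text
t21.55 r0.0582 dyaw 1.004 knobrot 1.014 Ftan -0.26 Frad 0.26
[-0.33496393 -0.17398256 -0.59393496]
[324.01572116 159.85890377] [255.03391891  82.08137872]
```

View pics/w2.png

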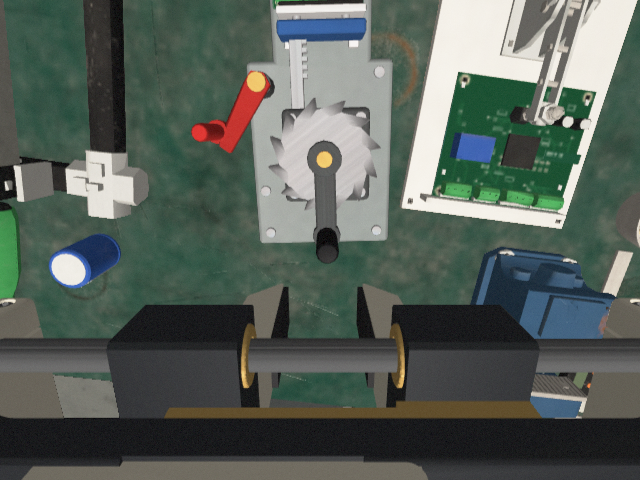

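The pawl is out, with its pin at (207,132). The crank has turned back about 1 rad, and the gripper is clear of the knob with no contact force.

```bash
python3 -c "
from cell import robot
print(robot.hand_in())"
```

```text
the job is handed in; nothing more can be done
None
```

I swung the pawl out to about 0.6 rad and left it there, then cranked the wheel back about 1 rad. By the crank force, the jaw now holds the board against the stop with roughly 10 N. The gripper is clear and the job is handed in at about 22 s; no verdict came back.

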